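# Rock the angle gauge to its mark on a ridged trim offcut

## Task

Pick up the angle gauge and stand it level on the screwed-down trim offcut, its foot groove seated on the round ridge, and let it rest there a moment. Then rock it on the ridge towards the side of the set mark until the hanging pointer settles between the mark's two prongs, and finish holding it there, still gripped, still and seated on the ridge, so that the angle can be scribed. Leave the tape measure, the loose piece of trim and the carton where they are.

Things in the scene. Friction and masses are not known exactly. Their poses are not given: they have to be found in the camera images.
- gauge: Loose angle gauge, 0.3 to 0.55 kg, upright on the table at first. Origin: centre of its underside; x = through its two dial faces (starts within 0.45 rad of world +x), y = along it. Steel foot 26 (x) by 120 (y) by 17 high; across the middle of its underside a V groove along x, 24 wide, 6.9 deep, 120 degrees. On it an aluminium plate 12 thick (x), 84 long (y), up to z = 105, white dial each face
- gauge_grip (a point): Centre of the gauge's handle tab, to be gripped across its thickness, fingers closing along x: 120 mm above the underside of the foot. The tab stands above the plate, 12 mm thick (x), 44 mm long (y), z = 104 to 140 mm. Axes as those of the gauge
- gauge_seat (a point): Point on the gauge's centre line 3.5 mm below the foot's underside, where the ridge's axis lies when the groove is seated; axes as those of the gauge
- ridge (a point): Middle of the axis of the offcut's ridge, 44 mm above the table; x = along the ridge (within 0.45 rad of world +x), z = up. The ridge is round-topped, radius 9 mm (top 53 mm above the table), 110 mm long, on a web 14 mm thick
- offcut: Fixed trim offcut, a dark board with pale core, 110 mm along the ridge (x) by 180 mm (y). Origin at the centre of its underside, on the table. Uneven: its top is 15 mm high on the ridge's +y side and 20 mm on the -y side, so a seated gauge can rock at least 0.4 rad each way
- pointer (a joint): Angle (rad) of the swinging pointer in the gauge about the gauge's x axis, pivot 88 mm above its underside; 0 = along the plate. A lightly damped pendulum that comes to hang plumb within about 1 s: a gauge turned by a about its own x axis reads -a. It cannot be touched: it passes through fingers
- mark (a joint): Angle (rad) of the set mark, same axis and sense as the pointer; 0.20 to 0.32, and it stays put (fingers pass through it). The pointer is on the mark when both are equal, that is when the gauge is turned by minus this value about its own x axis: its top then leans to its +y side, the side the mark is on
- pointer_tip (a point): Tip of the black pointer, 52 mm from the pivot, 8.5 mm in front of the plate's middle plane on the +x face
- mark_tip (a point): Middle of the gap (8 mm) between the two prongs of the dark steel fork that is the mark, at the same 52 mm radius and on the same face
- tape: Bystander: grey round tape measure, 64 by 30 by 66 mm, origin under its centre
- trim_piece: Bystander: loose dark piece of trim, 70 by 100 by 22 mm, origin under its centre
- screw_carton: Bystander: small closed cardboard carton, 90 by 70 by 50 mm, origin under its centre
Things that resemble listed ones, but are neither listed nor needed, are in the scene too. Of the things that look like the offcut, take the one that is farthest to the robot's left at the start. There is more than one size of the gauge; the job needs the smallest.

How it is judged:
On the way, in this order (a step that is already met when the one before it is completed fails the run):
1. the gauge rests level on the ridge, its groove seated (contact force between gauge and offcut above 0.5 N and x of gauge_seat in the frame of ridge between -0.045 and 0.045 m and y of gauge_seat in the frame of ridge between -0.005 and 0.005 m and z of gauge_seat in the frame of ridge between -0.004 and 0.004 m and angle between the x axis of gauge_seat and the x axis of ridge, either way round below 0.17 rad and angle between gauge's own z axis and vertical below 0.1 rad), for 0.3 s.
2. the gauge is rocked on the ridge until the pointer is between the prongs (contact force between gauge and offcut above 0.5 N and x of gauge_seat in the frame of ridge between -0.045 and 0.045 m and y of gauge_seat in the frame of ridge between -0.005 and 0.005 m and z of gauge_seat in the frame of ridge between -0.004 and 0.004 m and angle between the x axis of gauge_seat and the x axis of ridge, either way round below 0.17 rad and distance between pointer_tip and mark_tip below 0.004 m), for 0.3 s.
At the end, for the whole second after the job is handed in: Gauge gripped (over 2 N), still, groove seated on the ridge (seat point within 5 mm sideways, 4 mm in height, 45 mm along it; over 0.5 N on the offcut; turned under 0.17 rad from the ridge), and the still pointer's tip within 4 mm of the middle of the mark (all of step 2 and contact force between the fingers and gauge above 2 N and angular speed of gauge below 0.1 rad/s and velocity of joint pointer between -0.3 and 0.3 rad/s); the arm keeps its last pose, push and grip.
It fails at once if the tape measure is moved by more than 20 mm (distance of tape from where it was at the start of the episode above 0.02 m).
It fails at once if the loose piece of trim is moved by more than 20 mm (distance of trim_piece from where it was at the start of the episode above 0.02 m).
It fails at once if the carton is moved by more than 20 mm (distance of screw_carton from where it was at the start of the episode above 0.02 m).
It also fails if it takes over 45 s, if anything falls off the work surface, if the arm or the gripper's body presses on something with over 40 N, if the wrist force passes 120 N, or if a joint passes its speed limit or range.

## Robot

A 6-joint arm with a two-finger parallel gripper is mounted at the origin on the work surface. World frame = base frame: x ahead of the robot, y to its left, z up, the work surface at z = 0. Lengths are in m, angles in rad, forces in N, time in s.
With the tool pointing down it reaches from about 0.325 to 0.85 m from the base axis. Payload 4.4 kg.
Tool frame: the origin (TCP) lies midway between the tips of the shut fingers; the grasp point (between the pads) lies 19 mm behind it; z points along the fingers, y is the direction in which the jaws open and shut (so a half turn about z gives the same grasp; the last joint's range is limited). The gripper opens to 94 mm and grips with 3 to 60 N. Pads are 16 mm wide; open, the fingers measure 119 mm over their backs; the gripper's body (75 mm by 177 mm) begins 78 mm behind the grasp point.
Start: joints at [-1.353, 0.207, 1.542, -0, 1.393, -0.15], TCP at [0.207, -0.537, 0.205] pointing down, gripper open.
Joint ranges: [-2.73, 2.73], [-0.86, 2.22], [0.23, 2.46], [-1.11, 4.25], [0.08, 2.63], [-2.82, 2.82]. Speed limits (rad/s): [2.79, 2.79, 3.14, 3.14, 3.14, 3.14].

## Interface

Orientations are given as a 3x3 rotation matrix whose columns are the frame's x, y, z axes.
In Python, from rig import monitor, imaging, sign_off gives the robot as it stands.
- The arm moves only by the tool apply_moves, never from a script. Its argument "targets" is a list of rows, each an object of numbers: "dx", "dy", "dz": the shift along the world's x, y, z in m; "rx", "ry", "rz": the turn, a rotation vector about the world's x, y, z in rad; "jaw": the closure, from 0 (fully open) to 1 (shut). In form: [{"dx": .., "dy": .., "dz": .., "rx": .., "ry": .., "rz": .., "jaw": ..}, ...]. A call has 1 to 20 rows; each row shifts and turns the pose as measured when the row begins; what a row does not reach is not made up. A row lasts 1/12 s, in which the tool goes at most 41.7 mm and 7.16 degrees, less where a joint would pass 70% of its speed; a pose out of reach is approached as far as the arm can. A call is refused whole if a number of a shift passes 0.0417 or a number of a turn 0.125, either way. A call with a gripper value outside its range is refused whole. The fingers move at their own pace and stop on an object; "squeeze" is the grip in N (left out, the last holds). Time passes only in rows, so rows that do not move let the fingers close. It gives the time, the measured TCP pose, the force and the opening at its end, in the units of the state.
- monitor.get_obs(): the state, without advancing time (a new reading comes with each control period).
- imaging.snapshot(name): name is "side" or "top" or "wrist"; returns the picture (420x560x3 uint8, red, green, blue); there is no depth.
- imaging.camera_params(name): a dict with "intrinsics" (3x3 intrinsics, pixels), "cam_to_world" (4x4, takes a point from camera to world coordinates); the wrist camera has in their place "mount" (4x4, takes a point from camera to tool coordinates, whose origin is the TCP and whose axes are the flange's). Camera axes: x right, y down, z forward; pixel columns grow to the right and rows downward; lengths in m; the calibration is good to about 2 mm. A picture is of the moment at which its call begins: read the wrist's pose just before it. camera_params takes no time and is no camera call.
- sign_off(): hands the job in, once; it reports no verdict.
The state is a dict: "time_s": time; "joint_positions": joint angles; "joint_velocities": joint speeds; "tau": joint torques, N m; "ee_pos": TCP position; "eef_rot": TCP orientation; "force": force on the tool from outside, world axes, zero at the start; "wrist_torque": the same for the moment, N m; "opening": finger opening in m.
Only numpy, scipy, OpenCV 4.12 (cv2) and the standard library are available. Lean on these libraries where they do the work, as an engineer would, in place of code of your own. Each camera call takes 0.05 s, during which the arm holds its last target.

## Working session

There is one attempt and no reset: what is moved stays moved. The work goes in short steps, Python scripts to look and compute and a tool call to move; the robot and the scene stay as the last step left them, time stands still between calls to the robot, and variables do not carry over. Pictures are saved under pics/ and viewed, and the job is handed in when it is done.

Besides the shell and the picture viewer there is one more tool, called as name([rows], argument=value, ...), one row to a line, values as JSON. apply_moves: Moves the arm, as the interface text tells. Its arguments: {"type":"object","properties":{"targets":{"type":"array"},"squeeze":{"type":"number"}},"required":["targets"]}

```bash
mkdir -p pics; ls; python3 - <<'E'
from rig import monitor, imaging
import cv2,json,numpy as np
o=monitor.get_obs();print(o)
for n in("side","top","wrist"):
    im=imaging.snapshot(n);cv2.imwrite(f"pics/{n}0.png",im[:,:,::-1]);p=imaging.camera_params(n);print(n,{k:np.round(v,4).tolist() for k,v in p.items()})
E
```

```text
pics
{'time_s': 0.0, 'joint_positions': array([-1.35349744e+00,  2.07424559e-01,  1.54292228e+00, -3.57928125e-05,
        1.39350135e+00, -1.50495193e-01]), 'joint_velocities': array([ 0.00031916, -0.0009067 ,  0.00112441,  0.00092006, -0.00015991,
        0.0010548 ]), 'tau': array([-1.28002237e-03, -3.70885563e+01, -2.81414580e+01,  6.97195390e-02,
        3.61444394e-02, -1.64870576e-04]), 'ee_pos': array([ 0.20655212, -0.53576344,  0.20430325]), 'eef_rot': array([[ 9.33120568e-01,  3.59563255e-01, -5.20680259e-04],
       [ 3.59563504e-01, -9.33118036e-01,  2.19489627e-03],
       [ 3.03347906e-04, -2.23532047e-03, -9.99997456e-01]]), 'force': array([ 0.33537458,  0.68582619, -0.15657956]), 'wrist_torque': array([-0.05713827,  0.03299004, -0.03313602]), 'opening': 0.0938486020451005}
side {'intrinsics': [[433.9599, 0.0, 282.5796], [0.0, 433.9599, 213.4255], [0.0, 0.0, 1.0]], 'cam_to_world': [[-0.995, -0.0739, 0.0675, 0.4763], [-0.0997, 0.6697, -0.7359, 0.645], [0.0092, -0.7389, -0.6737, 0.7352], [0.0, 0.0, 0.0, 1.0]]}
top {'intrinsics': [[469.8851, 0.0, 274.3747], [0.0, 469.8851, 209.7982], [0.0, 0.0, 1.0]], 'cam_to_world': [[0.0035, -0.9911, 0.1329, 0.3585], [-0.9998, -0.001, 0.0185, -0.0782], [-0.0182, -0.133, -0.991, 1.3645], [0.0, 0.0, 0.0, 1.0]]}
wrist {'intrinsics': [[302.3828, 0.0, 279.1497], [0.0, 302.3828, 206.5864], [0.0, 0.0, 1.0]], 'mount': [[0.0006, -0.9619, -0.2734, 0.0801], [1.0, 0.0004, 0.001, -0.001], [-0.0009, -0.2734, 0.9619, -0.1784], [0.0, 0.0, 0.0, 1.0]]}
```

View pics/side0.png

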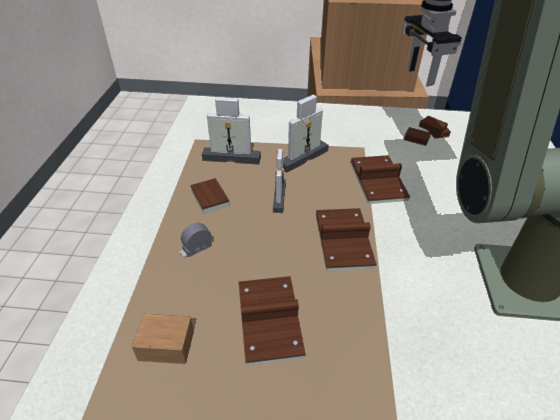

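View pics/top0.png

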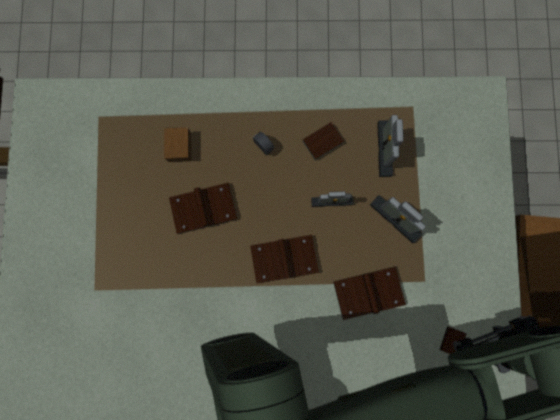

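View pics/wrist0.png

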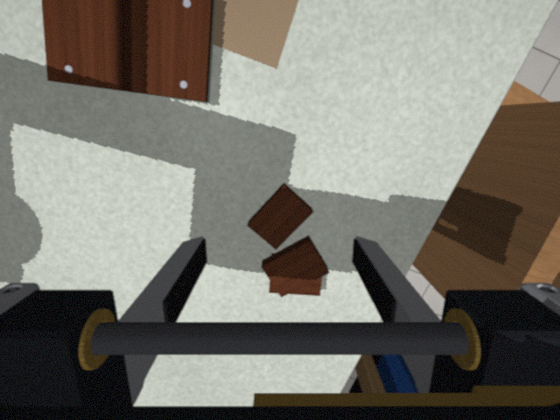

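The side view shows three offcuts, with the leftmost (+y) at side (270,318) / top (203,208). It also shows three gauges, and the shortest foot is at side (280,180) / top (335,200). I'll zoom in on both.

```bash
cat > h.py <<'E'
import numpy as np,cv2
from rig import monitor,imaging
def cam(n):
    p=imaging.camera_params(n);K=p['intrinsics']
    if n=='wrist':
        o=monitor.get_obs();T=np.eye(4);T[:3,:3]=o['eef_rot'];T[:3,3]=o['ee_pos'];M=T@p['mount']
    else: M=p['cam_to_world']
    return np.array(K),np.array(M)
def plane(C,uv,z):
    K,M=C;uv=np.atleast_2d(uv).astype(float)
    d=(np.linalg.inv(K)@np.c_[uv,np.ones(len(uv))].T).T@M[:3,:3].T
    s=(z-M[2,3])/d[:,2];return M[:3,3]+d*s[:,None]
def proj(C,X):
    K,M=C;X=np.atleast_2d(X);c=(X-M[:3,3])@M[:3,:3];p=c@K.T;return p[:,:2]/p[:,2:]
def snap(n,f=None):
    C=cam(n);im=imaging.snapshot(n)[:,:,::-1].copy()
    if f:cv2.imwrite('pics/'+f,im)
    return C,im
def crop(im,x0,y0,x1,y1,k,f):
    cv2.imwrite('pics/'+f,cv2.resize(im[y0:y1,x0:x1],None,fx=k,fy=k,interpolation=cv2.INTER_CUBIC))
E
python3 - <<'E'
import cv2,numpy as np
from h import *
s=cv2.imread('pics/side0.png');t=cv2.imread('pics/top0.png')
a=cv2.resize(s[90:220,190:340],None,fx=4,fy=4,interpolation=2);cv2.imwrite('pics/c1.png',a)
b=cv2.resize(t[170:250,150:440],None,fx=2.7,fy=2.7,interpolation=2);cv2.imwrite('pics/c2.png',b)
c=cv2.resize(s[265:370,220:320],None,fx=5,fy=5,interpolation=2);cv2.imwrite('pics/c3.png',c)
E
```

```text
(no output)
```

View pics/c1.png

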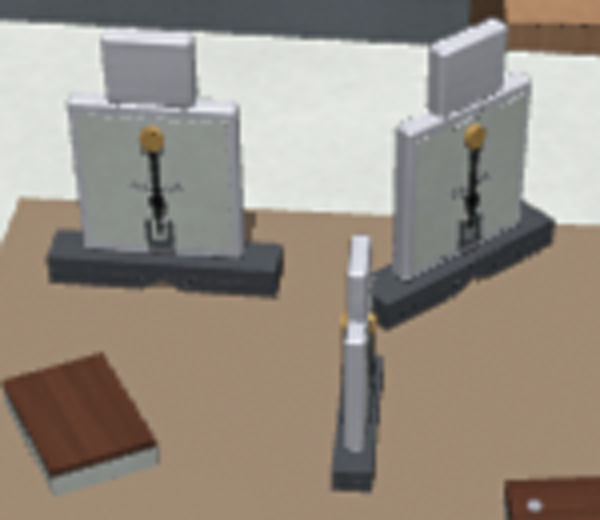

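View pics/c2.png

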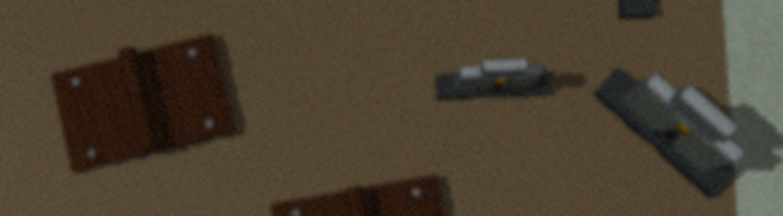

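View pics/c3.png

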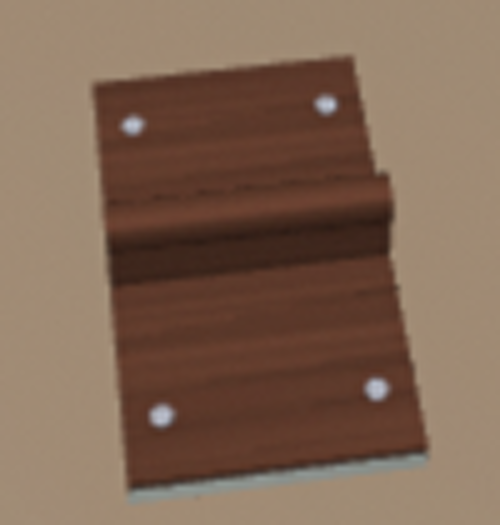

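The middle gauge has the shortest foot, so it is the target. The target offcut's corners and ridge are clear at side (245–305, 279–362). Next I'll work out rough positions.

```bash
python3 - <<'E'
from h import *
S=cam('side');T=cam('top');np.set_printoptions(precision=4,suppress=True)
f=lambda l:np.array(l)/4+[190,90]; g=lambda l:np.array(l)/2.7+[150,170]; k=lambda l:np.array(l)/5+[220,265]
print('foot bottom near edge side',plane(S,f([[333,488],[372,490]]),0.0))
print('tab top',plane(S,f([[360,240]]),.14),plane(T,g([[484,66],[526,64]]),.14))
print('foot top view ends',plane(T,g([[436,88],[548,78]]),.017))
print('offcut y+ bottom', plane(S,k([[130,500],[427,463]]),0),'y+ top',plane(S,k([[130,487],[427,453]]),.015),'y- top',plane(S,k([[94,83],[352,57]]),.02))
print('screws side',plane(S,k([[161,415],[376,388]]),.015),plane(S,k([[133,125],[326,104]]),.02))
print('screws top',plane(T,g([[75,81],[91,153]]),.015),plane(T,g([[192,51],[208,124]]),.02))
print('top corners',plane(T,g([[53,75],[75,170]]),.015),plane(T,g([[211,36],[236,132]]),.02))
E
```

```text
foot bottom near edge side [[ 0.5739 -0.1607  0.    ]
 [ 0.5492 -0.1615  0.    ]]
tab top [[ 0.5649 -0.2314  0.14  ]] [[ 0.5637 -0.1999  0.14  ]
 [ 0.5657 -0.2408  0.14  ]]
foot top view ends [[ 0.5604 -0.1605  0.017 ]
 [ 0.5713 -0.2805  0.017 ]]
offcut y+ bottom [[0.5753 0.256  0.    ]
 [0.4688 0.23   0.    ]] y+ top [[0.5741 0.259  0.015 ]
 [0.4692 0.2346 0.015 ]] y- top [[0.6176 0.0837 0.02  ]
 [0.5119 0.0584 0.02  ]]
screws side [[0.5674 0.2296 0.015 ]
 [0.4896 0.2102 0.015 ]] [[0.598  0.1035 0.02  ]
 [0.5204 0.0843 0.02  ]]
screws top [[0.568  0.2289 0.015 ]
 [0.4899 0.2093 0.015 ]] [[0.6001 0.1021 0.02  ]
 [0.5208 0.0835 0.02  ]]
top corners [[0.5746 0.253  0.015 ]
 [0.4716 0.2259 0.015 ]] [[0.6165 0.0819 0.02  ]
 [0.5122 0.0534 0.02  ]]
```

Both views agree. The ridge is at about (0.544, 0.157) with yaw 0.24, and the gauge is at about (0.566, -0.220) with yaw 0.09. Now I'll move the wrist camera to look at the +x dial face and read the mark.

apply_moves([
  {"dz": 0.04},
  {"dz": 0.04},
  {"dz": 0.03, "dx": 0.02},
  {"dx": 0.035, "dy": 0.02, "rz": -0.05},
  {"dx": 0.035, "dy": 0.022, "rz": -0.05},
  {"dx": 0.035, "dy": 0.022, "rz": -0.05},
  {"dx": 0.035, "dy": 0.022, "rz": -0.05},
  {"dx": 0.035, "dy": 0.022, "rz": -0.05},
  {"dx": 0.035, "dy": 0.022, "rz": -0.03},
  {"dx": 0.035, "dy": 0.022},
  {"dx": 0.035, "dy": 0.022},
  {"dx": 0.035, "dy": 0.022},
  {"dx": 0.03, "dy": 0.022},
  {},
])

```text
schema error: expected keys dx, dy, dz, rx, ry, rz, jaw
```

apply_moves([
  {"dx": 0, "dy": 0, "dz": 0.04, "rx": 0, "ry": 0, "rz": 0, "jaw": 0},
  {"dx": 0, "dy": 0, "dz": 0.04, "rx": 0, "ry": 0, "rz": 0, "jaw": 0},
  {"dx": 0.02, "dy": 0, "dz": 0.04, "rx": 0, "ry": 0, "rz": 0, "jaw": 0},
  {"dx": 0.035, "dy": 0.022, "dz": 0, "rx": 0, "ry": 0, "rz": -0.05, "jaw": 0},
  {"dx": 0.035, "dy": 0.022, "dz": 0, "rx": 0, "ry": 0, "rz": -0.05, "jaw": 0},
  {"dx": 0.035, "dy": 0.022, "dz": 0, "rx": 0, "ry": 0, "rz": -0.05, "jaw": 0},
  {"dx": 0.035, "dy": 0.022, "dz": 0, "rx": 0, "ry": 0, "rz": -0.05, "jaw": 0},
  {"dx": 0.035, "dy": 0.022, "dz": 0, "rx": 0, "ry": 0, "rz": -0.05, "jaw": 0},
  {"dx": 0.035, "dy": 0.022, "dz": 0, "rx": 0, "ry": 0, "rz": -0.03, "jaw": 0},
  {"dx": 0.035, "dy": 0.022, "dz": 0, "rx": 0, "ry": 0, "rz": 0, "jaw": 0},
  {"dx": 0.035, "dy": 0.022, "dz": 0, "rx": 0, "ry": 0, "rz": 0, "jaw": 0},
  {"dx": 0.035, "dy": 0.022, "dz": 0, "rx": 0, "ry": 0, "rz": 0, "jaw": 0},
])

```text
time_s: 1.15
ee_pos: [0.5382, -0.3322, 0.3225]
eef_rot: [[0.998, 0.055, 0.001], [0.055, -0.998, 0.011], [0.002, -0.011, -1.0]]
force: [0.1, -1.7, -0.0]
opening: 0.0937
```

apply_moves([
  {"dx": 0.022, "dy": 0.03, "dz": 0, "rx": 0, "ry": 0.08, "rz": 0.0, "jaw": 0},
  {"dx": 0.022, "dy": 0.03, "dz": -0.01, "rx": 0, "ry": 0.1, "rz": 0.0, "jaw": 0},
  {"dx": 0.022, "dy": 0.03, "dz": -0.025, "rx": 0, "ry": 0.1, "rz": 0.0, "jaw": 0},
  {"dx": 0.022, "dy": 0.022, "dz": -0.03, "rx": 0, "ry": 0.1, "rz": 0.0, "jaw": 0},
  {"dx": 0, "dy": 0, "dz": -0.03, "rx": 0, "ry": 0.04, "rz": 0.0, "jaw": 0},
  {"dx": 0, "dy": 0, "dz": -0.025, "rx": 0, "ry": 0, "rz": 0.0, "jaw": 0},
  {"dx": 0, "dy": 0, "dz": 0, "rx": 0, "ry": 0, "rz": 0.0, "jaw": 0},
])

```text
time_s: 1.73
ee_pos: [0.6345, -0.2066, 0.1935]
eef_rot: [[0.904, 0.06, -0.423], [0.066, -0.998, 0.002], [-0.422, -0.03, -0.906]]
force: [-1.1, -0.1, -1.6]
opening: 0.0939
```

```bash
python3 - <<'E'
from h import *
C,im=snap('wrist','w1.png');print(monitor.get_obs()['ee_pos'],C[1])
np.savez('w1.npz',K=C[0],M=C[1])
E
```

```text
[ 0.63458422 -0.20711443  0.19570806] [[ 0.06020582 -0.75393707 -0.65418205  0.78247521]
 [-0.99776441 -0.06449986 -0.01749114 -0.20066571]
 [-0.02900743  0.65377264 -0.75613484  0.32125707]
 [ 0.          0.          0.          1.        ]]
```

View pics/w1.png

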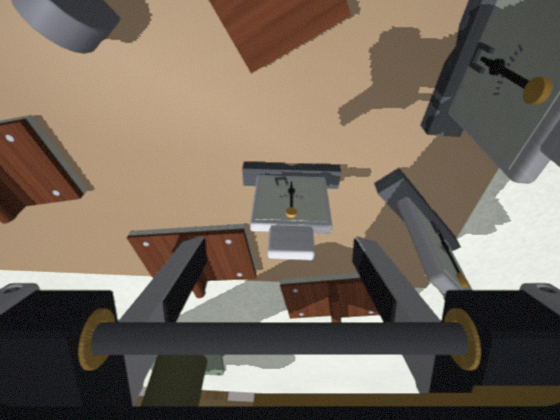

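The wrist view is upside down. The gauge's foot is at (290,172), its pivot at (291,212), the pointer tip at (291,183), and the fork at (282,182) on the +y side. I'll zoom in.

```bash
python3 - <<'E'
from h import *
im=cv2.imread('pics/w1.png');crop(im,235,155,350,265,6,'w1c.png')
E
```

```text
(no output)
```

View pics/w1c.png

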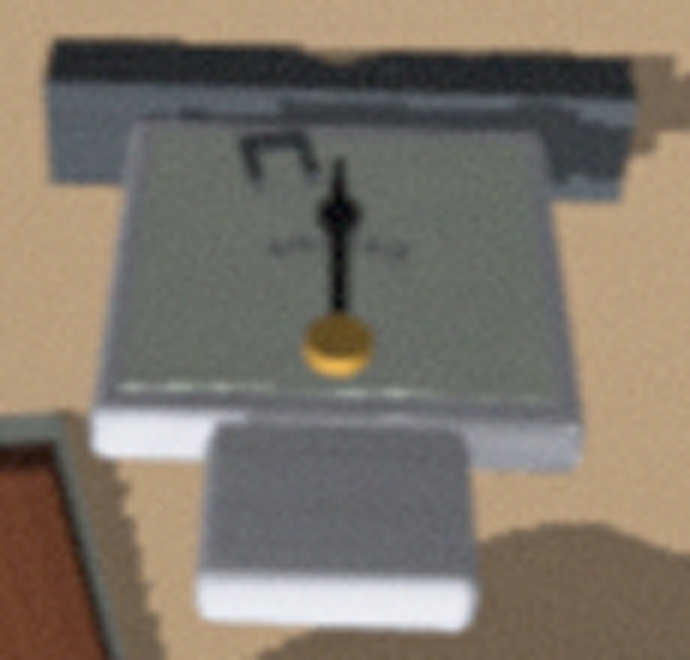

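```bash
python3 - <<'E'
from h import *
np.set_printoptions(precision=4,suppress=True)
d=np.load('w1.npz');C=(d['K'],d['M'])
f=lambda l:np.array(l)/6+[235,155]-.4
print('foot z0',plane(C,f([[53,42],[633,62]]),0))
b=plane(C,f([[47,87],[637,103]]),.017);a=plane(C,f([[50,182],[622,198]]),.017);print('foot z17 front/back',b,a)
t=plane(C,f([[200,580],[475,578]]),.14);t2=plane(C,f([[201,612],[472,625]]),.14);print('tab',t,t2)
print('ctr foot',(a+b).mean(0)/2,'tab',(t+t2).mean(0)/2)
g=b[0]-b[1];yaw=np.arctan2(-g[0],g[1]);print('yaw',yaw,np.linalg.norm(g), np.arctan2(-(a[0]-a[1])[0],(a[0]-a[1])[1]),np.arctan2(-(t[0]-t[1])[0],(t[0]-t[1])[1]))
for yw,o in((yaw,(a+b).mean(0)/2),(0.09,np.array([.566,-.2205,0]))):
    o=o.copy();o[2]=0
    X=np.array([np.cos(yw),np.sin(yw),0]);Y=np.array([-X[1],X[0],0])
    P=f([[338,345],[338,158],[255,163],[312,163],[283,140],[245,140],[310,138]])
    dd=(np.linalg.inv(C[0])@np.c_[P,np.ones(len(P))].T).T@C[1][:3,:3].T
    c=C[1][:3,3]; s=((o+X*.0085-c)@X)/(dd@X); W=c+dd*s[:,None]-o
    yz=np.c_[W@Y,W[:,2]];print(yz)
    q=yz-[yz[0,0],.088];print(np.arctan2(q[:,0],-q[:,1]),np.linalg.norm(q,axis=1))
    m=(yz[2]+yz[3])/2-[yz[0,0],.088];print('mark',np.arctan2(m[0],-m[1]),np.linalg.norm(m))
E
```

```text
foot z0 [[ 0.5749 -0.1591  0.    ]
 [ 0.5796 -0.2797  0.    ]]
foot z17 front/back [[ 0.5752 -0.1599  0.017 ]
 [ 0.5808 -0.2782  0.017 ]] [[ 0.5513 -0.1601  0.017 ]
 [ 0.557  -0.2797  0.017 ]]
tab [[ 0.5711 -0.1979  0.14  ]
 [ 0.5755 -0.2392  0.14  ]] [[ 0.5636 -0.1983  0.14  ]
 [ 0.5645 -0.2402  0.14  ]]
ctr foot [ 0.5661 -0.2195  0.017 ] tab [ 0.5687 -0.2189  0.14  ]
yaw 0.047360522572729956 0.11841868605474937 0.047179123155978 0.10490289257897237
[[0.0004 0.0884]
 [0.0004 0.0338]
 [0.0165 0.0362]
 [0.0054 0.0357]
 [0.0112 0.0283]
 [0.0187 0.0286]
 [0.0059 0.0273]]
[ 3.1416 -0.0005  0.3009  0.0957  0.1793  0.2991  0.0905] [0.0004 0.0542 0.0543 0.0526 0.0607 0.0622 0.0609]
mark 0.19992851282757085 0.05314872195801296
[[0.0011 0.0882]
 [0.0011 0.0336]
 [0.0172 0.035 ]
 [0.0061 0.0351]
 [0.0119 0.0274]
 [0.0195 0.0273]
 [0.0066 0.0268]]
[ 3.1416 -0.0005  0.2957  0.0949  0.1771  0.2941  0.0898] [0.0002 0.0544 0.0554 0.0531 0.0616 0.0634 0.0615]
mark 0.19740160417999647 0.05396820523345046
```

The mark reads about 0.20 rad. As checks, the pivot came out at z=0.088, the pointer tip at radius 54 mm, and the prongs at 53 mm. The gauge is at (0.566, -0.2197) with yaw about 0.06. I'll untilt, raise, and turn the tool to the grasp yaw.

apply_moves([
  {"dx": -0.01, "dy": -0.003, "dz": 0.03, "rx": 0, "ry": -0.1, "rz": 0.0, "jaw": 0},
  {"dx": -0.01, "dy": -0.002, "dz": 0.02, "rx": 0, "ry": -0.11, "rz": 0.0, "jaw": 0},
  {"dx": -0.01, "dy": -0.002, "dz": 0.01, "rx": 0, "ry": -0.11, "rz": 0.0, "jaw": 0},
  {"dx": -0.01, "dy": -0.002, "dz": 0, "rx": 0, "ry": -0.11, "rz": 0.0, "jaw": 0},
  {"dx": -0.01, "dy": -0.002, "dz": 0, "rx": 0, "ry": 0, "rz": 0.12, "jaw": 0},
  {"dx": -0.01, "dy": -0.002, "dz": 0, "rx": 0, "ry": 0, "rz": 0.12, "jaw": 0},
  {"dx": -0.005, "dy": 0, "dz": 0, "rx": 0, "ry": 0, "rz": 0.12, "jaw": 0},
  {"dx": 0, "dy": 0, "dz": 0, "rx": 0, "ry": 0, "rz": 0.12, "jaw": 0},
  {"dx": 0, "dy": 0, "dz": 0, "rx": 0, "ry": 0, "rz": 0.12, "jaw": 0},
  {"dx": 0, "dy": 0, "dz": 0, "rx": 0, "ry": 0, "rz": 0.12, "jaw": 0},
  {"dx": 0, "dy": 0, "dz": 0, "rx": 0, "ry": 0, "rz": 0.12, "jaw": 0},
  {"dx": 0, "dy": 0, "dz": 0, "rx": 0, "ry": 0, "rz": 0.12, "jaw": 0},
  {"dx": 0, "dy": 0, "dz": 0, "rx": 0, "ry": 0, "rz": 0.12, "jaw": 0},
  {"dx": 0, "dy": 0, "dz": 0, "rx": 0, "ry": 0, "rz": 0.12, "jaw": 0},
  {"dx": 0, "dy": 0, "dz": 0, "rx": 0, "ry": 0, "rz": 0.12, "jaw": 0},
  {"dx": 0, "dy": 0, "dz": 0, "rx": 0, "ry": 0, "rz": 0.12, "jaw": 0},
  {"dx": 0, "dy": 0, "dz": 0, "rx": 0, "ry": 0, "rz": 0.11, "jaw": 0},
  {"dx": 0, "dy": 0, "dz": 0, "rx": 0, "ry": 0, "rz": 0, "jaw": 0},
])

```text
time_s: 3.28
ee_pos: [0.5557, -0.2398, 0.2952]
eef_rot: [[-0.1, 0.993, 0.059], [0.995, 0.101, -0.016], [-0.022, 0.057, -0.998]]
force: [0.1, -0.1, 0.0]
opening: 0.0944
```

```bash
cat >> h.py <<'E'
from scipy.spatial.transform import Rotation as Ro
def Rt(yaw,a=0):
    "tool pointing down with tool y = -gauge x (gauge yaw), leaned -a about gauge x"
    x=np.array([-np.sin(yaw),np.cos(yaw),0]);y=np.array([np.cos(yaw),np.sin(yaw),0]);R=np.c_[x,y,np.cross(x,y)]
    return Ro.from_rotvec(-a*y).as_matrix()@R
def togo(p,R):
    o=monitor.get_obs();print('t',round(o['time_s'],2),'ee',o['ee_pos'].round(4),'dp',(np.array(p)-o['ee_pos']).round(4),'rot',Ro.from_matrix(R@o['eef_rot'].T).as_rotvec().round(4),'F',o['force'].round(2),'open',round(o['opening'],4))
E
python3 - <<'E'
from h import *
print(Rt(0.06));togo([.566,-.2197,.103],Rt(.06))
C,im=snap('wrist','w2.png')
o=[.566,-.2197]
print(proj(C,[[.566,-.2197,.14]]))
E
```

```text
[[-0.05996401  0.99820054  0.        ]
 [ 0.99820054  0.05996401  0.        ]
 [ 0.          0.         -1.        ]]
t 3.28 ee [ 0.5557 -0.2398  0.2952] dp [ 0.0103  0.0201 -0.1922] rot [ 0.0175  0.0585 -0.0404] F [ 0.1  -0.11  0.03] open 0.0944
[[281.98142114 174.84220244]]
```

View pics/w2.png

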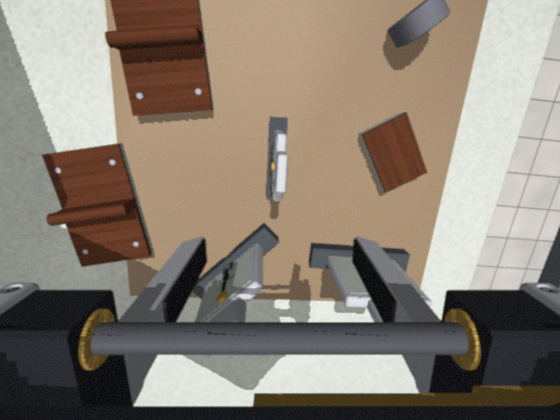

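The tab top is at (281,174), which matches the prediction of (282,175). I'll check the yaw on the white edge tops.

```bash
python3 - <<'E'
from h import *
im=cv2.imread('pics/w2.png');crop(im,250,105,310,220,5,'w2c.png')
E
```

```text
(no output)
```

View pics/w2c.png

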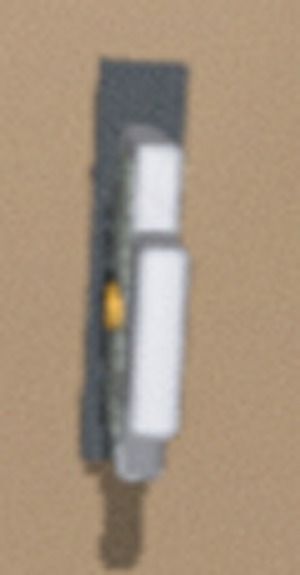

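```bash
python3 - <<'E'
from h import *
np.set_printoptions(precision=4,suppress=True)
C=cam('wrist');f=lambda l:np.array(l)/5+[250,105]-.4
P=plane(C,f([[137,252],[186,248],[131,435],[179,438]]),.14);print(P,P.mean(0))
for i,j in((0,2),(1,3)):
    g=P[i]-P[j];print(np.arctan2(-g[0],g[1]),np.linalg.norm(g))
F=plane(C,f([[101,60],[82,457]]),.017);g=F[0]-F[1];print(F,np.arctan2(-g[0],g[1]),np.linalg.norm(g))
E
```

```text
[[ 0.5591 -0.1988  0.14  ]
 [ 0.5697 -0.197   0.14  ]
 [ 0.5617 -0.24    0.14  ]
 [ 0.5726 -0.2398  0.14  ]] [ 0.5658 -0.2189  0.14  ]
0.06284042125513324 0.04130178330831127
0.06830780206900039 0.04295218139827346
[[ 0.5515 -0.1606  0.017 ]
 [ 0.5561 -0.2793  0.017 ]] 0.03891579521621215 0.11878980174629658
```

apply_moves([
  {"dx": 0.005, "dy": 0.01, "dz": -0.03, "rx": 0.009, "ry": 0.03, "rz": -0.02, "jaw": 0},
  {"dx": 0.005, "dy": 0.01, "dz": -0.03, "rx": 0.009, "ry": 0.028, "rz": -0.02, "jaw": 0},
  {"dx": 0, "dy": 0, "dz": -0.03, "rx": 0, "ry": 0, "rz": 0, "jaw": 0},
  {"dx": 0, "dy": 0, "dz": -0.025, "rx": 0, "ry": 0, "rz": 0, "jaw": 0},
  {"dx": 0, "dy": 0, "dz": 0, "rx": 0, "ry": 0, "rz": 0, "jaw": 0},
])

```text
time_s: 3.75
ee_pos: [0.5685, -0.2247, 0.1933]
eef_rot: [[-0.033, 0.999, 0.021], [0.999, 0.033, -0.015], [-0.016, 0.021, -1.0]]
force: [-0.1, 0.3, -0.2]
opening: 0.094
```

```bash
python3 - <<'E'
from h import *
togo([.566,-.219,.105],Rt(.06))
E
```

```text
t 3.75 ee [ 0.5685 -0.2247  0.1933] dp [-0.0025  0.0057 -0.0883] rot [0.0149 0.0214 0.0268] F [-0.09  0.31 -0.16] open 0.094
```

apply_moves([
  {"dx": -0.0025, "dy": 0.006, "dz": -0.025, "rx": 0.015, "ry": 0.021, "rz": 0.027, "jaw": 0},
  {"dx": 0, "dy": 0, "dz": -0.025, "rx": 0, "ry": 0, "rz": 0, "jaw": 0},
  {"dx": 0, "dy": 0, "dz": -0.02, "rx": 0, "ry": 0, "rz": 0, "jaw": 0},
  {"dx": 0, "dy": 0, "dz": 0, "rx": 0, "ry": 0, "rz": 0, "jaw": 0},
])

```text
time_s: 4.08
ee_pos: [0.5686, -0.2219, 0.1313]
eef_rot: [[-0.051, 0.999, 0.011], [0.999, 0.051, -0.007], [-0.007, 0.01, -1.0]]
force: [-0.4, 0.2, -0.7]
opening: 0.0939
```

```bash
python3 - <<'E'
from h import *
togo([.566,-.219,.105],Rt(.06))
E
```

```text
t 4.08 ee [ 0.5686 -0.2219  0.1313] dp [-0.0026  0.0029 -0.0263] rot [0.0066 0.0107 0.0094] F [-0.44  0.24 -0.68] open 0.0939
```

apply_moves([
  {"dx": -0.003, "dy": 0.003, "dz": -0.013, "rx": 0.007, "ry": 0.01, "rz": 0.009, "jaw": 0},
  {"dx": -0.001, "dy": 0.001, "dz": -0.013, "rx": 0.002, "ry": 0.004, "rz": 0.003, "jaw": 0},
  {"dx": 0, "dy": 0, "dz": -0.003, "rx": 0, "ry": 0, "rz": 0, "jaw": 0},
  {"dx": 0, "dy": 0, "dz": 0, "rx": 0, "ry": 0, "rz": 0, "jaw": 0},
])

```text
time_s: 4.42
ee_pos: [0.5678, -0.2207, 0.1083]
eef_rot: [[-0.059, 0.998, 0.005], [0.998, 0.059, -0.003], [-0.003, 0.005, -1.0]]
force: [0.5, 0.5, -0.1]
opening: 0.094
```

```bash
python3 - <<'E'
from h import *
togo([.566,-.219,.105],Rt(.06))
E
```

```text
t 4.42 ee [ 0.5678 -0.2207  0.1083] dp [-0.0018  0.0017 -0.0033] rot [0.0027 0.0053 0.0008] F [ 0.49  0.47 -0.06] open 0.094
```

apply_moves([
  {"dx": -0.003, "dy": 0.002, "dz": -0.004, "rx": 0.003, "ry": 0.006, "rz": 0, "jaw": 0.4},
  {"dx": 0, "dy": 0, "dz": -0.001, "rx": 0, "ry": 0.002, "rz": 0, "jaw": 0.7},
  {"dx": 0, "dy": 0, "dz": 0, "rx": 0, "ry": 0, "rz": 0, "jaw": 1},
  {"dx": 0, "dy": 0, "dz": 0, "rx": 0, "ry": 0, "rz": 0, "jaw": 1},
  {"dx": 0, "dy": 0, "dz": 0, "rx": 0, "ry": 0, "rz": 0, "jaw": 1},
  {"dx": 0, "dy": 0, "dz": 0, "rx": 0, "ry": 0, "rz": 0, "jaw": 1},
  {"dx": 0, "dy": 0, "dz": 0, "rx": 0, "ry": 0, "rz": 0, "jaw": 1},
  {"dx": 0, "dy": 0, "dz": 0, "rx": 0, "ry": 0, "rz": 0, "jaw": 1},
], squeeze=45)

```text
time_s: 5.08
ee_pos: [0.567, -0.2199, 0.1069]
eef_rot: [[-0.059, 0.998, 0.002], [0.998, 0.059, -0.003], [-0.003, 0.002, -1.0]]
force: [-0.3, -0.2, 0.2]
opening: 0.0443
```

```bash
python3 - <<'E'
from h import *
togo([.566,-.219,.105],Rt(.06));print(monitor.get_obs()['wrist_torque'])
E
```

```text
t 5.08 ee [ 0.567  -0.2199  0.1069] dp [-0.001   0.0009 -0.0019] rot [0.0027 0.0023 0.0013] F [-0.26 -0.16  0.23] open 0.0443
[-0.03775785 -0.05297624  0.042007  ]
```

apply_moves([
  {"dx": 0, "dy": 0, "dz": 0, "rx": 0, "ry": 0, "rz": 0, "jaw": 1},
  {"dx": 0, "dy": 0, "dz": 0, "rx": 0, "ry": 0, "rz": 0, "jaw": 1},
  {"dx": 0, "dy": 0, "dz": 0, "rx": 0, "ry": 0, "rz": 0, "jaw": 1},
  {"dx": 0, "dy": 0, "dz": 0, "rx": 0, "ry": 0, "rz": 0, "jaw": 1},
  {"dx": 0, "dy": 0, "dz": 0, "rx": 0, "ry": 0, "rz": 0, "jaw": 1},
  {"dx": 0, "dy": 0, "dz": 0, "rx": 0, "ry": 0, "rz": 0, "jaw": 1},
  {"dx": 0, "dy": 0, "dz": 0, "rx": 0, "ry": 0, "rz": 0, "jaw": 1},
])

```text
time_s: 5.67
ee_pos: [0.5669, -0.2199, 0.1069]
eef_rot: [[-0.059, 0.998, 0.002], [0.998, 0.059, -0.003], [-0.003, 0.002, -1.0]]
force: [0.5, 0.7, 0.3]
opening: 0.012
```

```bash
python3 - <<'E'
from h import *
togo([.566,-.219,.105],Rt(.06))
snap('side','s1.png')
E
```

```text
t 5.67 ee [ 0.5669 -0.2199  0.1069] dp [-0.0009  0.0009 -0.0019] rot [0.0027 0.002  0.0015] F [0.52 0.71 0.27] open 0.012
```

View pics/s1.png

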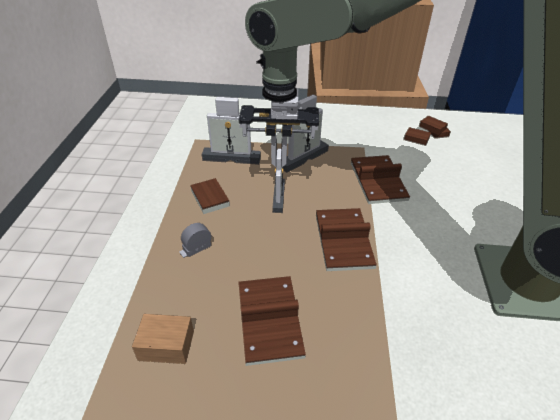

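The grip is on: the opening of 12 mm equals the tab thickness. Now I'll lift and carry.

apply_moves([
  {"dx": 0, "dy": 0, "dz": 0.02, "rx": 0, "ry": 0, "rz": 0, "jaw": 1},
  {"dx": 0, "dy": 0, "dz": 0.03, "rx": 0, "ry": 0, "rz": 0, "jaw": 1},
  {"dx": 0, "dy": 0.01, "dz": 0.035, "rx": 0, "ry": 0, "rz": 0, "jaw": 1},
  {"dx": -0.002, "dy": 0.025, "dz": 0.03, "rx": 0, "ry": 0, "rz": 0.01, "jaw": 1},
  {"dx": -0.002, "dy": 0.03, "dz": 0, "rx": 0, "ry": 0, "rz": 0.02, "jaw": 1},
  {"dx": -0.002, "dy": 0.035, "dz": 0, "rx": 0, "ry": 0, "rz": 0.02, "jaw": 1},
  {"dx": -0.002, "dy": 0.035, "dz": 0, "rx": 0, "ry": 0, "rz": 0.02, "jaw": 1},
  {"dx": -0.002, "dy": 0.035, "dz": 0, "rx": 0, "ry": 0, "rz": 0.02, "jaw": 1},
  {"dx": -0.002, "dy": 0.035, "dz": 0, "rx": 0, "ry": 0, "rz": 0.02, "jaw": 1},
  {"dx": -0.002, "dy": 0.035, "dz": 0, "rx": 0, "ry": 0, "rz": 0.02, "jaw": 1},
  {"dx": -0.002, "dy": 0.035, "dz": 0, "rx": 0, "ry": 0, "rz": 0.02, "jaw": 1},
  {"dx": -0.002, "dy": 0.03, "dz": 0, "rx": 0, "ry": 0, "rz": 0.02, "jaw": 1},
  {"dx": -0.002, "dy": 0.025, "dz": 0, "rx": 0, "ry": 0, "rz": 0.02, "jaw": 1},
  {"dx": 0, "dy": 0.01, "dz": 0, "rx": 0, "ry": 0, "rz": 0, "jaw": 1},
  {"dx": 0, "dy": 0, "dz": 0, "rx": 0, "ry": 0, "rz": 0, "jaw": 1},
])

```text
time_s: 6.97
ee_pos: [0.5294, 0.1366, 0.2083]
eef_rot: [[-0.249, 0.968, -0.029], [0.969, 0.249, 0.004], [0.011, -0.028, -1.0]]
force: [0.3, 0.1, -4.8]
opening: 0.012
```

```bash
python3 - <<'E'
from h import *
togo([.544,.1565,.1544],Rt(.243))
snap('side','s2.png')
C,im=snap('wrist','w3.png');np.savez('w3.npz',K=C[0],M=C[1])
E
```

```text
t 6.97 ee [0.5294 0.1366 0.2083] dp [ 0.0146  0.0199 -0.0539] rot [-0.004  -0.0295 -0.0083] F [ 0.3   0.15 -4.82] open 0.012
```

View pics/s2.png

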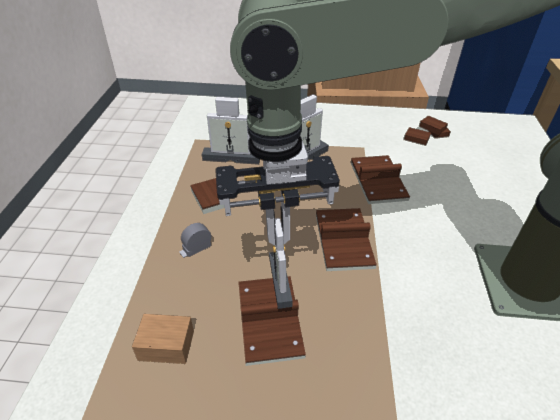

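View pics/w3.png

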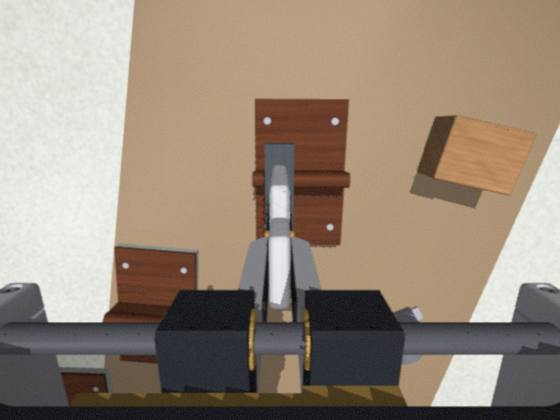

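The gauge is held clear of the board, and the wrist view shows the ridge from (256,179) to (348,180). I'll use it to cross-check the ridge position.

```bash
python3 - <<'E'
from h import *
np.set_printoptions(precision=4,suppress=True)
d=np.load('w3.npz');C=(d['K'],d['M'])
P=plane(C,[[255,179],[348,180]],.044);print(P,P.mean(0),np.arctan2(*(P[1]-P[0])[1::-1]))
print(plane(C,[[267,121],[335,121.5]],.015),plane(C,[[330,227]],.02))
im=cv2.imread('pics/w3.png');crop(im,235,90,365,260,3.5,'w3c.png')
E
```

```text
[[0.4939 0.1445 0.044 ]
 [0.5972 0.1704 0.044 ]] [0.5455 0.1575 0.044 ] 0.24535145100166633
[[0.49   0.2101 0.015 ]
 [0.568  0.2295 0.015 ]] [[0.5995 0.1036 0.02  ]]
```

View pics/w3c.png

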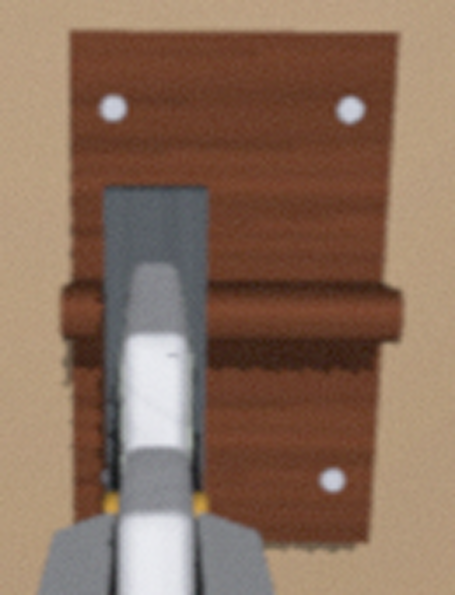

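apply_moves([
  {"dx": 0.01, "dy": 0.01, "dz": -0.008, "rx": -0.004, "ry": -0.02, "rz": -0.006, "jaw": 1},
  {"dx": 0.006, "dy": 0.01, "dz": -0.008, "rx": 0, "ry": -0.015, "rz": -0.002, "jaw": 1},
  {"dx": 0.002, "dy": 0.003, "dz": -0.008, "rx": 0, "ry": -0.005, "rz": 0, "jaw": 1},
  {"dx": 0, "dy": 0, "dz": -0.005, "rx": 0, "ry": 0, "rz": 0, "jaw": 1},
  {"dx": 0, "dy": 0, "dz": 0, "rx": 0, "ry": 0, "rz": 0, "jaw": 1},
])

```text
time_s: 7.48
ee_pos: [0.5498, 0.1486, 0.1771]
eef_rot: [[-0.228, 0.974, 0.011], [0.974, 0.228, -0.007], [-0.01, 0.009, -1.0]]
force: [-0.3, -0.7, -4.9]
opening: 0.0115
```

```bash
python3 - <<'E'
from h import *
np.set_printoptions(precision=4,suppress=True)
togo([.545,.157,.1544],Rt(.244))
d=np.load('w3.npz');C=(d['K'],d['M'])
P=plane(C,np.array([[104,185],[207,186]])/3.5+[235,90]-.4,.2083-.1069+.017)
T=np.array([0.5294,0.1366,.2083]);R=Ro.from_euler('z',.25).as_matrix();print((P-T)@R)
snap('side','s3.png')
C,im=snap('wrist','w4.png');np.savez('w4.npz',K=C[0],M=C[1]);crop(im,235,60,365,260,3,'w4c.png')
E
```

```text
t 7.48 ee [0.5498 0.1486 0.1771] dp [-0.0048  0.0084 -0.0227] rot [0.0074 0.0108 0.0137] F [-0.28 -0.69 -4.93] open 0.0115
[[-0.0156  0.0621 -0.0899]
 [ 0.01    0.062  -0.0899]]
```

View pics/w4c.png

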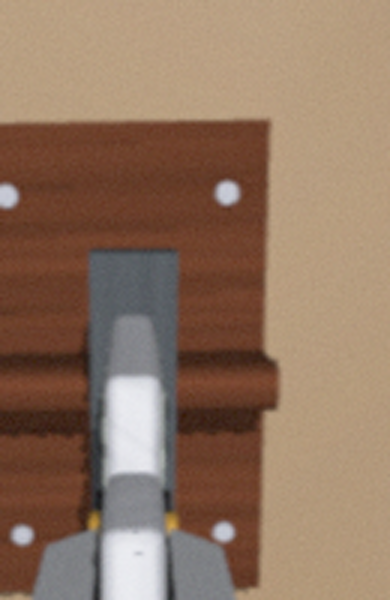

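apply_moves([
  {"dx": -0.005, "dy": 0.008, "dz": -0.004, "rx": 0.008, "ry": 0.012, "rz": 0.015, "jaw": 1},
  {"dx": -0.001, "dy": 0.002, "dz": -0.004, "rx": 0.002, "ry": 0.003, "rz": 0.003, "jaw": 1},
  {"dx": 0, "dy": 0, "dz": -0.004, "rx": 0, "ry": 0, "rz": 0, "jaw": 1},
  {"dx": 0, "dy": 0, "dz": 0, "rx": 0, "ry": 0, "rz": 0, "jaw": 1},
  {"dx": 0, "dy": 0, "dz": 0, "rx": 0, "ry": 0, "rz": 0, "jaw": 1},
])

```text
time_s: 8.0
ee_pos: [0.5446, 0.1582, 0.1667]
eef_rot: [[-0.246, 0.969, -0.002], [0.969, 0.246, 0.004], [0.004, -0.001, -1.0]]
force: [-0.1, 0.6, -2.4]
opening: 0.0118
```

```bash
python3 - <<'E'
from h import *
togo([.5453,.1557,.1544],Rt(.244))
E
```

```text
t 8.0 ee [0.5446 0.1582 0.1667] dp [ 0.0007 -0.0025 -0.0123] rot [-0.0039 -0.0019 -0.0041] F [-0.07  0.58 -2.42] open 0.0118
```

apply_moves([
  {"dx": 0.001, "dy": -0.003, "dz": -0.003, "rx": -0.004, "ry": -0.002, "rz": -0.004, "jaw": 1},
  {"dx": 0, "dy": 0, "dz": -0.003, "rx": 0, "ry": 0, "rz": 0, "jaw": 1},
  {"dx": 0, "dy": 0, "dz": 0, "rx": 0, "ry": 0, "rz": 0, "jaw": 1},
  {"dx": 0, "dy": 0, "dz": 0, "rx": 0, "ry": 0, "rz": 0, "jaw": 1},
])

```text
time_s: 8.33
ee_pos: [0.5459, 0.1549, 0.1604]
eef_rot: [[-0.242, 0.97, 0.001], [0.97, 0.242, -0.001], [-0.001, 0.001, -1.0]]
force: [0.2, -0.7, -4.1]
opening: 0.0115
```

```bash
python3 - <<'E'
from h import *
togo([.5453,.1557,.1544],Rt(.244))
snap('side','s4.png')
im=cv2.imread('pics/s4.png');crop(im,210,180,340,370,3,'s4c.png')
E
```

```text
t 8.33 ee [0.5459 0.1549 0.1604] dp [-0.0006  0.0008 -0.006 ] rot [ 0.0007  0.001  -0.    ] F [ 0.21 -0.65 -4.13] open 0.0115
```

View pics/s4c.png

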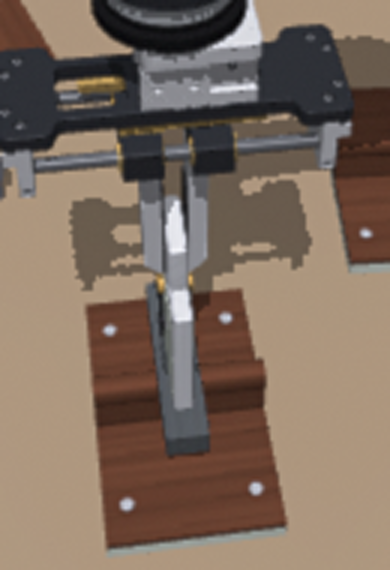

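apply_moves([
  {"dx": 0, "dy": 0.001, "dz": -0.002, "rx": 0, "ry": 0, "rz": 0, "jaw": 1},
  {"dx": 0, "dy": 0, "dz": -0.002, "rx": 0, "ry": 0, "rz": 0, "jaw": 1},
  {"dx": 0, "dy": 0, "dz": -0.0015, "rx": 0, "ry": 0, "rz": 0, "jaw": 1},
  {"dx": 0, "dy": 0, "dz": 0, "rx": 0, "ry": 0, "rz": 0, "jaw": 1},
])

```text
time_s: 8.72
ee_pos: [0.5462, 0.1561, 0.1547]
eef_rot: [[-0.242, 0.97, 0.002], [0.97, 0.242, -0.0], [-0.001, 0.002, -1.0]]
force: [0.1, 0.9, -3.7]
opening: 0.0118
```

```bash
python3 - <<'E'
from h import *
togo([.5453,.1557,.1544],Rt(.244));print(monitor.get_obs()['wrist_torque'])
E
```

```text
t 8.72 ee [0.5462 0.1561 0.1547] dp [-0.0009 -0.0004 -0.0003] rot [ 0.0005  0.0017 -0.0001] F [ 0.12  0.9  -3.66] open 0.0118
[-0.01530861 -0.10367423 -0.02092778]
```

Contact has begun (fz up from -4.9 to -3.7). I'll continue in 1 mm steps.

apply_moves([
  {"dx": 0, "dy": 0, "dz": -0.001, "rx": 0, "ry": 0, "rz": 0, "jaw": 1},
  {"dx": 0, "dy": 0, "dz": -0.001, "rx": 0, "ry": 0, "rz": 0, "jaw": 1},
])

```text
time_s: 8.88
ee_pos: [0.5465, 0.1565, 0.1544]
eef_rot: [[-0.242, 0.97, 0.002], [0.97, 0.242, 0.0], [-0.0, 0.002, -1.0]]
force: [-2.3, 1.1, 2.3]
opening: 0.0117
```

apply_moves([
  {"dx": 0, "dy": 0, "dz": -0.001, "rx": 0, "ry": 0, "rz": 0, "jaw": 1},
  {"dx": 0, "dy": 0, "dz": 0, "rx": 0, "ry": 0, "rz": 0, "jaw": 1},
])

```text
time_s: 9.05
ee_pos: [0.5467, 0.1567, 0.1544]
eef_rot: [[-0.242, 0.97, 0.003], [0.97, 0.242, 0.0], [-0.0, 0.003, -1.0]]
force: [0.2, 0.2, -3.9]
opening: 0.012
```

apply_moves([
  {"dx": 0, "dy": 0, "dz": -0.002, "rx": 0, "ry": 0, "rz": 0, "jaw": 1},
  {"dx": 0, "dy": 0, "dz": -0.002, "rx": 0, "ry": 0, "rz": 0, "jaw": 1},
])

```text
time_s: 9.22
ee_pos: [0.5473, 0.1568, 0.1542]
eef_rot: [[-0.242, 0.97, 0.005], [0.97, 0.242, 0.0], [-0.001, 0.005, -1.0]]
force: [-4.8, 0.1, 10.1]
opening: 0.0119
```

apply_moves([
  {"dx": 0, "dy": 0, "dz": -0.003, "rx": 0, "ry": 0, "rz": 0, "jaw": 1},
  {"dx": 0, "dy": 0, "dz": -0.003, "rx": 0, "ry": 0, "rz": 0, "jaw": 1},
])

```text
time_s: 9.38
ee_pos: [0.5474, 0.1567, 0.1542]
eef_rot: [[-0.242, 0.97, 0.005], [0.97, 0.242, -0.0], [-0.001, 0.005, -1.0]]
force: [-6.9, -1.1, 13.7]
opening: 0.0116
```

Contact is firm, and z stops at 0.1542 against the 0.1544 expected for a seated groove. I'll hold it level for a moment and look.

apply_moves([
  {"dx": 0, "dy": 0, "dz": -0.002, "rx": 0, "ry": 0, "rz": 0, "jaw": 1},
  {"dx": 0, "dy": 0, "dz": -0.002, "rx": 0, "ry": 0, "rz": 0, "jaw": 1},
  {"dx": 0, "dy": 0, "dz": -0.002, "rx": 0, "ry": 0, "rz": 0, "jaw": 1},
  {"dx": 0, "dy": 0, "dz": -0.002, "rx": 0, "ry": 0, "rz": 0, "jaw": 1},
  {"dx": 0, "dy": 0, "dz": -0.002, "rx": 0, "ry": 0, "rz": 0, "jaw": 1},
  {"dx": 0, "dy": 0, "dz": -0.002, "rx": 0, "ry": 0, "rz": 0, "jaw": 1},
])

```text
time_s: 9.88
ee_pos: [0.5471, 0.1569, 0.1543]
eef_rot: [[-0.243, 0.97, 0.006], [0.97, 0.243, -0.001], [-0.002, 0.005, -1.0]]
force: [-4.8, -0.9, 7.7]
opening: 0.0118
```

```bash
python3 - <<'E'
from h import *
np.set_printoptions(precision=4,suppress=True)
togo([.5453,.1557,.1544],Rt(.244));print(monitor.get_obs()['wrist_torque'])
C,im=snap('side','s5.png');crop(im,220,180,320,370,3.1,'s5c.png')
C,im=snap('wrist','w5.png');np.savez('w5.npz',K=C[0],M=C[1]);crop(im,225,90,365,260,3.5,'w5c.png')
E
```

```text
t 9.88 ee [0.5471 0.1569 0.1543] dp [-0.0018 -0.0012  0.0001] rot [ 0.0007  0.0057 -0.0016] F [-4.79 -0.88  7.73] open 0.0118
[-0.127   1.2081 -0.0171]
```

View pics/s5c.png

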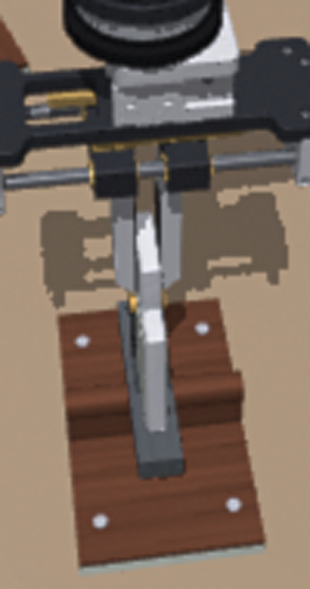

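View pics/w5c.png

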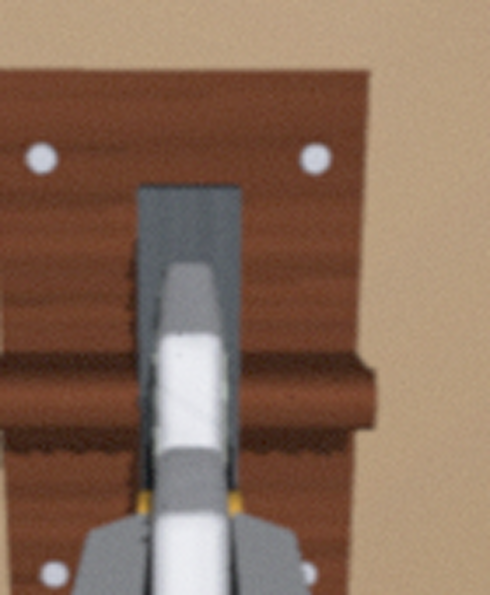

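It's seated and level: in the wrist view the groove sits over the ridge and the foot is square to it. Now I'll rock towards +y about the ridge axis, with a lever of 110 mm.

apply_moves([
  {"dx": -0.0008, "dy": 0.0032, "dz": -0.002, "rx": -0.029, "ry": -0.0073, "rz": 0, "jaw": 1},
  {"dx": -0.0008, "dy": 0.0032, "dz": -0.002, "rx": -0.029, "ry": -0.0073, "rz": 0, "jaw": 1},
  {"dx": -0.0008, "dy": 0.0032, "dz": -0.002, "rx": -0.029, "ry": -0.0073, "rz": 0, "jaw": 1},
])

```text
time_s: 10.23
ee_pos: [0.5453, 0.1662, 0.1539]
eef_rot: [[-0.237, 0.971, 0.029], [0.967, 0.239, -0.087], [-0.092, 0.007, -0.996]]
force: [-4.0, -0.6, 6.0]
opening: 0.0116
```

```bash
cat >> h.py <<'E'
def lean(a,yaw=.244,c=(.5465,.1569,.0440),h=.1103):
    # pivot: ridge axis under the seated TCP; h=TCP above axis
    u=np.array([np.cos(yaw),np.sin(yaw),0]);v=Ro.from_rotvec(-a*u).apply([0,0,h]);p=np.array(c)+v
    o=monitor.get_obs();R=o['eef_rot'];z=-R[:,2];Y=np.array([-u[1],u[0],0]);print('lean now',np.arctan2(z@Y,z[2]).round(4),'tilt x',(z@u).round(4));
    # where is the seat from the tool pose
    s=o['ee_pos']-h*z;print('seat off Y,X,z',((s-np.array(c))@Y).round(4),((s-np.array(c))@u).round(4),(s[2]-c[2]).round(4))
    togo(p,Rt(yaw,a))
E
python3 -c "
from h import *
lean(.205)"
```

```text
lean now 0.0919 tilt x -0.0072
seat off Y,X,z -0.0008 0.0019 0.0001
t 10.23 ee [0.5453 0.1662 0.1539] dp [-0.0042  0.0125 -0.0019] rot [-0.1116 -0.0199  0.0023] F [-4.   -0.63  6.04] open 0.0116
```

apply_moves([
  {"dx": -0.001, "dy": 0.0033, "dz": -0.002, "rx": -0.028, "ry": -0.005, "rz": 0, "jaw": 1},
  {"dx": -0.001, "dy": 0.0033, "dz": -0.002, "rx": -0.028, "ry": -0.005, "rz": 0, "jaw": 1},
  {"dx": -0.001, "dy": 0.0033, "dz": -0.0022, "rx": -0.028, "ry": -0.005, "rz": 0, "jaw": 1},
  {"dx": -0.001, "dy": 0.002, "dz": -0.0022, "rx": -0.017, "ry": -0.004, "rz": 0, "jaw": 1},
  {"dx": 0, "dy": 0, "dz": -0.002, "rx": 0, "ry": 0, "rz": 0, "jaw": 1},
])

```text
time_s: 10.65
ee_pos: [0.5431, 0.1789, 0.152]
eef_rot: [[-0.234, 0.971, 0.057], [0.95, 0.241, -0.196], [-0.204, 0.008, -0.979]]
force: [-4.5, -1.5, 9.0]
opening: 0.0115
```

```bash
python3 -c "
from h import *
lean(.205)"
```

```text
lean now 0.2057 tilt x -0.0074
seat off Y,X,z -0.0004 0.0028 0.0
t 10.65 ee [0.5431 0.1789 0.152 ] dp [-0.002  -0.0002 -0.    ] rot [-0.0012  0.0077  0.0007] F [-4.46 -1.48  8.98] open 0.0115
```

apply_moves([
  {"dx": -0.001, "dy": 0, "dz": -0.002, "rx": 0, "ry": 0, "rz": 0, "jaw": 1},
  {"dx": -0.001, "dy": 0, "dz": -0.002, "rx": 0, "ry": 0, "rz": 0, "jaw": 1},
  {"dx": -0.0005, "dy": 0, "dz": -0.002, "rx": 0, "ry": 0, "rz": 0, "jaw": 1},
  {"dx": 0, "dy": 0, "dz": -0.002, "rx": 0, "ry": 0, "rz": 0, "jaw": 1},
  {"dx": 0, "dy": 0, "dz": -0.002, "rx": 0, "ry": 0, "rz": 0, "jaw": 1},
  {"dx": 0, "dy": 0, "dz": -0.002, "rx": 0, "ry": 0, "rz": 0, "jaw": 1},
  {"dx": 0, "dy": 0, "dz": -0.002, "rx": 0, "ry": 0, "rz": 0, "jaw": 1},
  {"dx": 0, "dy": 0, "dz": -0.002, "rx": 0, "ry": 0, "rz": 0, "jaw": 1},
  {"dx": 0, "dy": 0, "dz": -0.002, "rx": 0, "ry": 0, "rz": 0, "jaw": 1},
  {"dx": 0, "dy": 0, "dz": -0.002, "rx": 0, "ry": 0, "rz": 0, "jaw": 1},
])

```text
time_s: 11.48
ee_pos: [0.5423, 0.1793, 0.1519]
eef_rot: [[-0.232, 0.971, 0.064], [0.949, 0.24, -0.202], [-0.212, 0.014, -0.977]]
force: [-3.9, 0.2, 8.1]
opening: 0.0118
```

```bash
python3 - <<'E'
from h import *
lean(.205);print(monitor.get_obs()['joint_velocities'].round(4))
C,im=snap('side','s6.png');crop(im,220,180,320,370,3.1,'s6c.png')
C,im=snap('wrist','w6.png');np.savez('w6.npz',K=C[0],M=C[1]);crop(im,225,70,365,260,3.1,'w6c.png')
C,im=snap('top','t6.png');crop(im,150,160,260,260,6,'t6c.png')
lean(.205)
E
```

```text
lean now 0.2132 tilt x -0.0134
seat off Y,X,z -0.0006 0.0029 0.0001
t 11.48 ee [0.5423 0.1793 0.1519] dp [-0.0013 -0.0007  0.0001] rot [0.0046 0.0156 0.0016] F [-3.9   0.21  8.06] open 0.0118
[ 0.0042  0.0005  0.0015 -0.0054 -0.0018  0.0095]
lean now 0.2132 tilt x -0.0135
seat off Y,X,z -0.0005 0.0029 0.0001
t 11.63 ee [0.5423 0.1794 0.1519] dp [-0.0013 -0.0007  0.0001] rot [0.0045 0.0157 0.0016] F [-4.6  -0.24  8.35] open 0.0117
```

View pics/s6c.png

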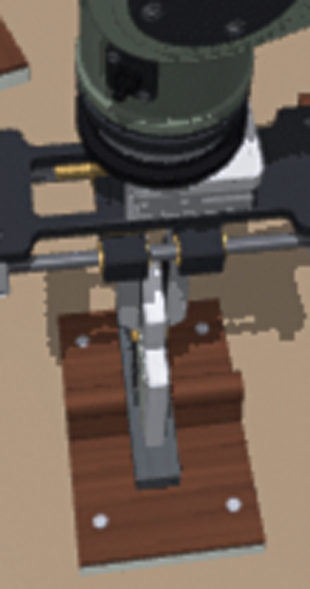

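View pics/w6c.png

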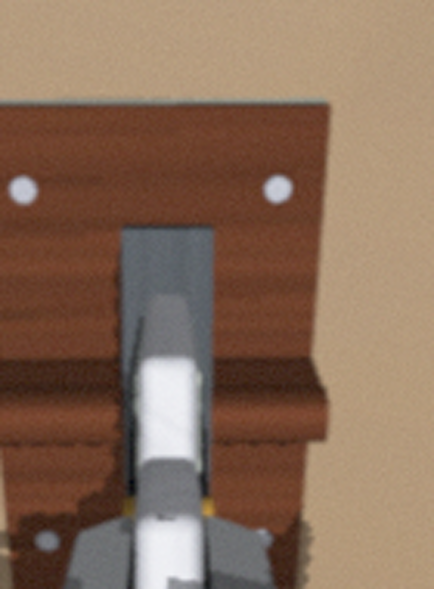

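View pics/t6c.png

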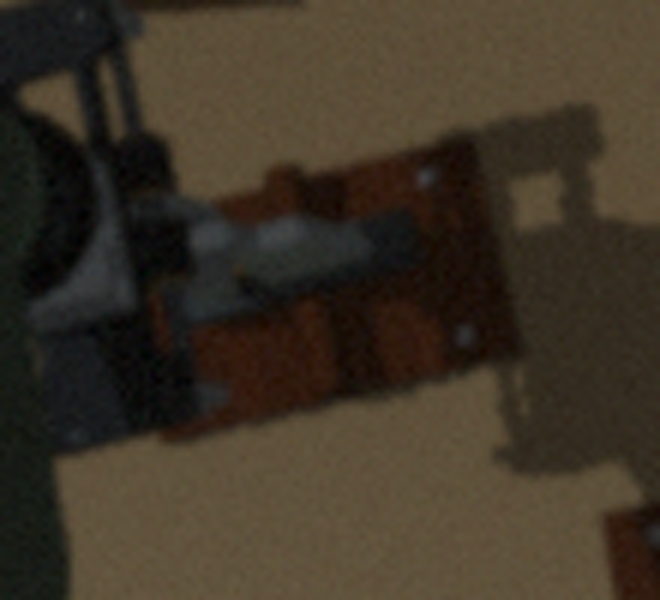

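There's no slip in the grip: the foot edge stays at wrist row 143 and the plate edge at row 185, both before and after rocking. So the gauge leans 0.213 rad, against the mark's measured ~0.20. One last look at the pointer and fork in the side view (grazing) before handing in.

```bash
python3 - <<'E'
from h import *
im=cv2.imread('pics/s6.png');crop(im,250,260,290,345,7,'s6d.png')
E
```

```text
(no output)
```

View pics/s6d.png

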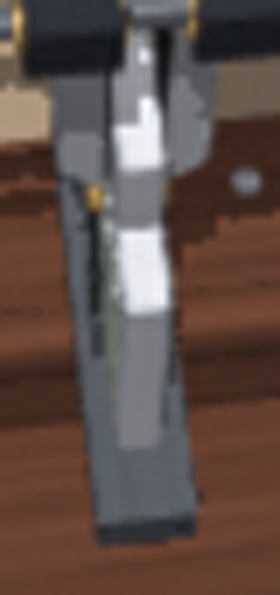

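```bash
python3 - <<'E'
from h import *
from rig import sign_off
lean(.205)
print(sign_off())
E
```

```text
lean now 0.2132 tilt x -0.0135
seat off Y,X,z -0.0005 0.0029 0.0001
t 11.63 ee [0.5423 0.1794 0.1519] dp [-0.0013 -0.0007  0.0001] rot [0.0045 0.0157 0.0016] F [-4.6  -0.24  8.35] open 0.0117
the job is handed in; nothing more can be done
None
```

I gripped the smallest gauge by its tab and seated its groove on the ridge of the leftmost offcut. It rested there level for a moment, then I rocked it towards +y about the ridge axis. I handed the job in at 11.6 s, still gripped and pressed down on the ridge.

**Last checks**
- **Lean:** The tool leans 0.213 rad. The mark read about 0.20 rad from the wrist picture before the grasp, so the pointer should be within about 1 mm of the middle of the gap.
- **Seat:** The seat point worked out from the tool pose is within 1 mm sideways and in height, and about 3 mm along the ridge from where it sat level.
- **Contact and grip:** The arm presses down with about 8 N on top of the gauge's weight of about 5 N. The fingers are 11.7 mm open on the 12 mm tab. The wrist pictures before and after rocking show no slip.
- **Stillness:** The joints were moving at under 0.01 rad/s.
- **Bystanders:** I kept the arm's path clear of the tape, the trim piece and the carton, but made no measured before-and-after comparison of their positions.

**Not confirmed:** I could not see the pointer between the prongs directly in the final pose, because the side view is too edge-on and the top view too dark. That rests on the measured mark angle and the tool's lean. Under the push the tool also tilted about 0.013 rad along the ridge, which is small.

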